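# Test the pop-top lids and set the worn ones aside

### The job

These three pop-top storage canisters have been washed and are to be filled again, so test their lids first: working along the row from left to right, press each lid's button right down and let go. Where the button clicks and stays down, leave the canister standing in its place; slide every canister whose button springs back up on to the grey mat behind the row, upright all the while and never lifted. Leave the things standing and lying about where they are.

Things in the scene. Friction and masses are not known exactly. Their poses are not given: they have to be found in the camera images.
- mat: thin grey ribbed silicone mat lying flat behind the row of canisters, 130 (x) x 420 (y) mm and 1 mm thick, without any step: things slide on to it. Origin at its centre; x across it, y along it. (The worktop ends at about y = -0.12 on the right, at a gap before the cooker)
- canister_left: the left one of three equal pop-top storage canisters (seen from the robot): empty clear plastic box with a white lid, 78 x 78 mm square, 70 mm high to the top of the lid, about 0.35 kg. Origin at the centre of its underside, z up, x and y square to its sides. Too wide for many grippers: slide it by pushing low on a side (it slides alike on worktop and mat)
- canister_middle: the middle one of three equal pop-top storage canisters (seen from the robot): empty clear plastic box with a white lid, 78 x 78 mm square, 70 mm high to the top of the lid, about 0.35 kg. Origin at the centre of its underside, z up, x and y square to its sides. Too wide for many grippers: slide it by pushing low on a side (it slides alike on worktop and mat)
- canister_right: the right one of three equal pop-top storage canisters (seen from the robot): empty clear plastic box with a white lid, 78 x 78 mm square, 70 mm high to the top of the lid, about 0.35 kg. Origin at the centre of its underside, z up, x and y square to its sides. Too wide for many grippers: slide it by pushing low on a side (it slides alike on worktop and mat)
- canister_left_button (a joint): button in the left lid, a round white cap 34 mm across: 0 up (16.5 mm above the lid), 0.014 m right down on its stop. 1.2 N starts it, 4 N bottoms it. A sound lid's catch engages at 0.0105 to 0.0115 and holds it at about 0.010 when let go (6 mm above the lid; pressing again does not free it); in a worn lid it comes back to 0. Which ones are worn, none to all three, varies and cannot be seen
- canister_left_button_top (a point): centre of the top of the left canister's button; 86.5 mm above the worktop when up. It moves with the button
- canister_middle_button (a joint): button in the middle lid, a round white cap 34 mm across: 0 up (16.5 mm above the lid), 0.014 m right down on its stop. 1.2 N starts it, 4 N bottoms it. A sound lid's catch engages at 0.0105 to 0.0115 and holds it at about 0.010 when let go (6 mm above the lid; pressing again does not free it); in a worn lid it comes back to 0. Which ones are worn, none to all three, varies and cannot be seen
- canister_middle_button_top (a point): centre of the top of the middle canister's button; 86.5 mm above the worktop when up. It moves with the button
- canister_right_button (a joint): button in the right lid, a round white cap 34 mm across: 0 up (16.5 mm above the lid), 0.014 m right down on its stop. 1.2 N starts it, 4 N bottoms it. A sound lid's catch engages at 0.0105 to 0.0115 and holds it at about 0.010 when let go (6 mm above the lid; pressing again does not free it); in a worn lid it comes back to 0. Which ones are worn, none to all three, varies and cannot be seen
- canister_right_button_top (a point): centre of the top of the right canister's button; 86.5 mm above the worktop when up. It moves with the button
- low_jar: bystander: low glass jar with a lid, 48 mm across, 62 mm high, origin under its centre
- jar: bystander: small glass jar with a lid, 52 mm across, 70 mm high, origin under its centre
- salve_tin: bystander: flat round tin, 69 mm across, 41 mm high, origin under its centre
- fork: bystander: fork lying behind the mat, 196 mm long (its x axis), 27 mm wide, 13 mm high, origin under its middle

How it is judged:
By the outcome, as a careful person would: the job done as asked, in the order asked, and still so for the second after the job is handed in, with the robot touching nothing.
It also fails if it takes over 72 s, if anything falls off the work surface, if the arm or the gripper's body presses on something with over 40 N, if the wrist force passes 120 N, or if a joint passes its speed limit or range.

### The arm

A 6-joint arm with a two-finger parallel gripper is mounted at the origin on a cart in front of the work surface, level with it; the furniture and walls round the work are solid. World frame = base frame: x ahead of the robot, y to its left, z up, the work surface at z = 0. Lengths are in mm, angles in degrees, forces in N, time in s.
With the tool pointing down it reaches from about 300 to 850 mm from the base axis. Payload 4.2 kg.
Tool frame: the origin (TCP) lies at the very end of the fingers, on their centre line; the grasp point (between the pads) lies 19 mm behind it (env.grasp_offset is the distance from the TCP to the grasp point, in mm); z points along the fingers, y is the line along which they close (so a half turn about z gives the same grasp; the last joint's range is limited). The gripper opens to 91 mm and grips with 3 to 60 N. Pads are 32 mm wide; open, the fingers measure 118 mm over their backs; the gripper's body (76 mm by 178 mm) begins 60 mm behind the grasp point.
Start: joints at [-74.083, 18.312, 89.639, -0, 72.044, -1.146], TCP at [168.718, -549.707, 213.976] pointing down, gripper open.
Joint ranges: [-177.97, 177.97], [-48.28, 115.42], [12.27, 149.76], [-77.06, 257.06], [2.81, 150.46], [-146.56, 146.56]. Speed limits (degrees/s): [147.25, 147.25, 180, 180, 180, 180].

### API

Orientations are given as [roll, pitch, yaw] about the fixed x, y, z axes, in that order (R = Rz(yaw) Ry(pitch) Rx(roll)).
In Python, from workcell import env, eyes gives the robot as it stands.
- The arm moves only by the tool send_rows, never from a script. Its arguments are lists of equal length, an entry for each row: "grip": the opening, from -1 (shut) to 1 (fully open), so that 0 is half open; "xyz": the shift along the world's x, y, z in m, a list of three; "yaw": the turn about the world's z in degrees. A call has 1 to 8 rows; each row is the pose to reach, as a shift and turn from the pose commanded when the call began; what a row does not reach only later rows make up. A row lasts 1/12 s, in which the tool goes at most 41.7 mm and 7.16 degrees, less where a joint would pass 70% of its speed; a pose out of reach is approached as far as the arm can. A call with a gripper value outside its range is refused whole. The fingers move at their own pace and stop on an object; "grip_force" is the grip in N (left out, the last holds). Time passes only in rows, so rows that repeat a pose let the fingers close. It gives the time, the measured TCP pose, the force, the opening and the grip force at its end, in the units of the state.
- env.state(): the state, without advancing time (a new reading comes with each control period).
- eyes.grab_frame(name): name is "side" or "top"; returns a dict with "frame" (400x640x3 uint8, red, green, blue), "fx", "fy", "cx", "cy" (pixels), "D" ([k1, k2, p1, p2, k3] as OpenCV has them; the pictures are not rectified), "pose" (4x4, takes a point from camera to world coordinates). Camera axes: x right, y down, z forward; pixel columns grow to the right and rows downward; lengths in mm; the calibration is good to about 2 mm. A picture is of the moment at which its call begins. There is no depth.
- env.job_done(): hands the job in; it is judged then, once.
The state is a dict: "time_s": time; "qpos": joint angles; "qvel": joint speeds; "effort": joint torques, N m; "ee_pos": TCP position; "ee_rot": TCP orientation; "force": force on the tool from outside, world axes, zero at the start; "torque": the same for the moment, N m; "gripper_width": finger opening in mm; "gripper_force": force on a finger pad.
Only numpy, scipy, OpenCV 4.12 (cv2) and the standard library are available. Lean on these libraries where they do the work, as an engineer would, in place of code of your own. Each camera call takes 0.05 s, during which the arm holds its last target. There are 200 camera calls.

## Working session

There is one attempt and no reset: what is moved stays moved. The work goes in short steps, Python scripts to look and compute and a tool call to move; the robot and the scene stay as the last step left them, time stands still between calls to the robot, and variables do not carry over. Pictures are saved under pics/ and viewed, at most 10 in all, crops included, and the job is handed in when it is done.

Besides the shell and the picture viewer there is one more tool, called after "Request:" as name(argument=value, ...), one argument or row to a line, values as JSON. send_rows: Moves the arm, as the interface text tells. Its arguments: {"type":"object","properties":{"grip":{"type":"array"},"xyz":{"type":"array"},"yaw":{"type":"array"},"grip_force":{"type":"number"}},"required":["grip","xyz","yaw"]}

```bash
mkdir -p pics; ls
python3 - <<'E'
from workcell import env, eyes
import cv2
for n in("top","side"):
    g=eyes.grab_frame(n); cv2.imwrite(f"pics/{n}0.png",g["frame"][:,:,::-1]); print(n,g["fx"],g["fy"],g["cx"],g["cy"],g["D"],g["pose"].round(3).tolist() if hasattr(g["pose"],"round") else g["pose"])
print(env.state())
E
```

```text
pics
top 375.43056886412427 375.43056886412427 314.39576241216696 199.16378333351392 [-0.00940804  0.          0.          0.          0.        ] [[0.011, -0.998, 0.064, 560.393], [-1.0, -0.01, 0.011, 192.986], [-0.01, -0.064, -0.998, 915.404], [0.0, 0.0, 0.0, 1.0]]
side 421.86239072074306 421.86239072074306 312.5018200435455 198.94306605883324 [0.02860664 0.         0.         0.         0.        ] [[0.979, -0.125, 0.163, 462.928], [-0.205, -0.627, 0.751, -516.318], [0.008, -0.769, -0.639, 691.775], [0.0, 0.0, 0.0, 1.0]]
{'time_s': 0.1, 'qpos': array([-7.40840068e+01,  1.83458460e+01,  8.96989516e+01, -3.63472598e-04,
        7.20433740e+01, -1.14572485e+00]), 'qvel': array([-0.06281143, -0.05722541, -0.15836683, -0.03355807,  0.03996044,
        0.04022595]), 'effort': array([ 2.66785528e-04, -4.13333309e+01, -2.32510060e+01,  7.28628365e-02,
        4.22903232e-02, -5.85640396e-05]), 'ee_pos': array([ 168.58383624, -549.26321307,  213.22887229]), 'ee_rot': array([-1.79911839e+02, -1.41749293e-03,  1.70618293e+01]), 'force': array([1.3076643 , 0.58815138, 0.12627511]), 'torque': array([ 0.02409038, -0.01062735, -0.0122866 ]), 'gripper_force': 0.0, 'gripper_width': 91.30305056608933}
```

View pics/top0.png

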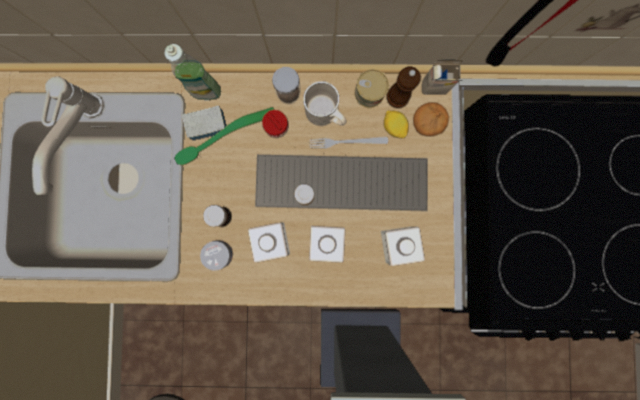

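View pics/side0.png

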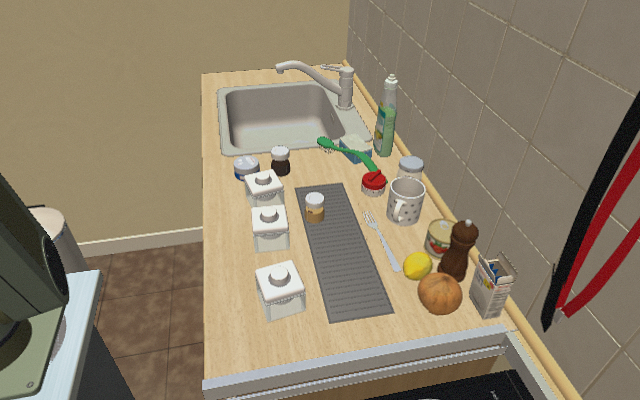

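The top view shows the lids at about (268,242), (327,244) and (404,246), the mat spanning (256..427, 155..210), and a small jar standing on the mat at (304,194). More jars stand at (215,216) and (215,255), and the fork is at (350,142). The side view confirms this.

```bash
cat > h.py <<'E'
from workcell import env, eyes
import cv2, numpy as np
def ray(g,uv,z):
    K=np.array([[g["fx"],0,g["cx"]],[0,g["fy"],g["cy"]],[0,0,1.]])
    p=cv2.undistortPoints(np.float64(uv).reshape(-1,1,2),K,np.float64(g["D"])).reshape(-1,2)
    T=np.array(g["pose"]); d=np.c_[p,np.ones(len(p))]@T[:3,:3].T
    return T[:3,3]+d*((z-T[2,3])/d[:,2])[:,None]
def lids(g,zs=70,name=None,amin=500,thr=None):
    f=g["frame"].astype(int); m=((f.min(2)>(thr or 185))&(f.max(2)-f.min(2)<30)).astype(np.uint8)*255
    m=cv2.morphologyEx(m,cv2.MORPH_CLOSE,np.ones((5,5)))
    out=[]
    for c in cv2.findContours(m,cv2.RETR_EXTERNAL,cv2.CHAIN_APPROX_NONE)[0]:
        if cv2.contourArea(c)<amin: continue
        w=ray(g,c.reshape(-1,2)+0.0,zs)[:,:2].astype(np.float32)
        out.append((cv2.minAreaRect(w),c.reshape(-1,2).mean(0)))
    return out,m
E
python3 - <<'E'
from h import *
g=eyes.grab_frame("top")
o,m=lids(g)
for r,c in o: print(c.round(),np.round(r[0],1),np.round(r[1],1),round(r[2],1))
f=g["frame"]; 
b=cv2.resize(f[135:275,190:440],None,fx=3.2,fy=3.2,interpolation=cv2.INTER_CUBIC)
cv2.imwrite("pics/c1.png",b[:,:,::-1])
# mat
h=f.astype(int); mm=((h.max(2)<110)&(h.max(2)-h.min(2)<18)).astype(np.uint8)*255
mm=cv2.morphologyEx(mm,cv2.MORPH_CLOSE,np.ones((7,7))); mm[:, :230]=0; mm[:,440:]=0; mm[:140]=0; mm[225:]=0
c=max(cv2.findContours(mm,cv2.RETR_EXTERNAL,cv2.CHAIN_APPROX_NONE)[0],key=cv2.contourArea)
r=cv2.minAreaRect(ray(g,cv2.convexHull(c).reshape(-1,2)+0.,1)[:,:2].astype(np.float32)); print("mat",r, cv2.boxPoints(r))
for n,uv,z in [("jar304",(304,194),65),("j215a",(215,216),65),("j215b",(215,255),41),("fork l",(312,142),8),("fork r",(388,141),8),("end",(455,246),0)]: print(n,ray(g,uv,z).round(0))
E
```

```text
[405. 246.] [511.5  -0.7] [71.5 72.2] 9.3
[327. 244.] [514.5 173.8] [72.2 71.5] 88.4
[267. 242.] [516.7 307.9] [71.5 72.3] 11.9
mat ((661.656005859375, 138.07107543945312), (415.1069641113281, 125.90605926513672), 89.184326171875) [[595.7547  -68.5652 ]
 [721.648   -70.35756]
 [727.5573  344.70734]
 [601.664   346.4997 ]]
jar304 [[627. 226.  65.]]
j215a [[574. 428.  65.]]
j215b [[484. 432.  41.]]
fork l [[759. 210.   8.]]
fork r [[763.  25.   8.]]
end [[ 509. -138.    0.]]
```

View pics/c1.png

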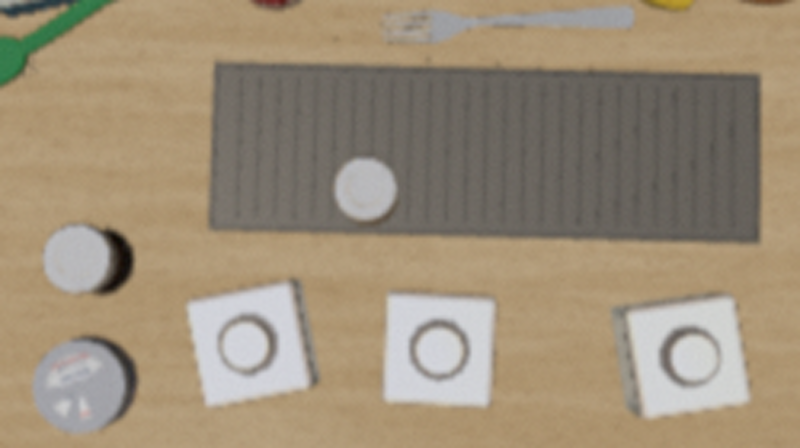

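Run:
```python
from h import *
g=eyes.grab_frame("top")
for x,y in [(247,345),(439,350),(692,357)]: print(ray(g,(190+x/3.2,135+y/3.2),86.5).round(1))
```

```text
[[516.4 304.9  86.5]]
[[514.5 172.9  86.5]]
[[ 5.116e+02 -3.000e-01  8.650e+01]]
```

Request:
send_rows(
  grip=[-1,-1,-1,-1,-1,-1,-1,-1],
  xyz=[
    [0.116,0.286,0],
    [0.116,0.286,0],
    [0.116,0.286,0],
    [0.116,0.286,0],
    [0.116,0.286,0],
    [0.116,0.286,0],
    [0.116,0.286,0],
    [0.116,0.286,0],
  ],
  yaw=[-2,-4,-6,-8,-10,-12,-15,-17],
)

```text
time_s: 0.87
ee_pos: [284.9, -259.5, 213.9]
ee_rot: [-179.9, -0.0, 0.1]
force: [-0.2, -0.8, -0.0]
gripper_width: 41.1
gripper_force: 0.0
```

Request:
send_rows(
  grip=[-1,-1,-1,-1,-1,-1,-1,-1],
  xyz=[
    [0.116,0.285,0],
    [0.116,0.285,0],
    [0.116,0.285,0],
    [0.116,0.285,0],
    [0.116,0.285,0],
    [0.116,0.285,0],
    [0.116,0.285,0],
    [0.116,0.285,0],
  ],
  yaw=[0,0,0,0,0,0,0,0],
)

```text
time_s: 1.53
ee_pos: [402.0, 25.4, 214.1]
ee_rot: [-179.9, -0.1, 0.3]
force: [0.7, -1.0, -0.1]
gripper_width: 0.2
gripper_force: 0.0
```

Request:
send_rows(
  grip=[-1,-1,-1,-1,-1,-1,-1,-1],
  xyz=[
    [0.116,0.285,0],
    [0.116,0.285,0],
    [0.116,0.285,0],
    [0.116,0.285,0],
    [0.116,0.285,0],
    [0.116,0.285,0],
    [0.116,0.285,0],
    [0.116,0.285,-0.03],
  ],
  yaw=[0,0,0,0,0,0,0,0],
)

```text
time_s: 2.2
ee_pos: [521.6, 313.2, 188.6]
ee_rot: [-179.5, -0.7, 0.2]
force: [1.5, 0.7, 0.7]
gripper_width: 0.7
gripper_force: 0.0
```

Request:
send_rows(
  grip=[-1,-1,-1,-1],
  xyz=[
    [0,0,-0.03],
    [0,0,-0.06],
    [0,0,-0.08],
    [0,0,-0.08],
  ],
  yaw=[0,0,0,0],
)

```text
time_s: 2.53
ee_pos: [513.5, 304.7, 98.9]
ee_rot: [179.7, 0.5, 0.1]
force: [-0.6, -0.9, -0.8]
gripper_width: 0.7
gripper_force: 0.0
```

Request:
send_rows(
  grip=[-1,-1,-1,-1],
  xyz=[
    [0,0,0],
    [0,0,0],
    [0,0,0],
    [0,0,0],
  ],
  yaw=[0,0,0,0],
)

```text
time_s: 2.87
ee_pos: [517.7, 306.7, 105.9]
ee_rot: [-179.9, -0.2, 0.1]
force: [-0.4, 0.6, -1.1]
gripper_width: 0.4
gripper_force: 0.0
```

Run:
```python
from h import *
g=eyes.grab_frame("side")
cv2.imwrite("pics/s1.png",cv2.resize(g["frame"][60:330,200:420],None,fx=2.2,fy=2.2)[:,:,::-1])
print(env.state()["ee_pos"],env.state()["force"])
```

```text
[517.54295505 306.64216515 105.66342365] [-0.08028368 -0.34960458  1.36710473]
```

View pics/s1.png

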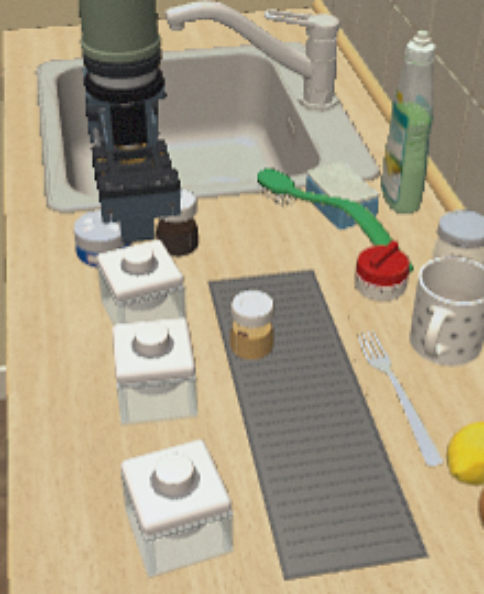

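The side view shows the fingers hanging over the left button at (140,255 in the crop), with all three buttons up. Pressing now.

Request:
send_rows(
  grip=[-1,-1,-1,-1,-1,-1,-1,-1],
  xyz=[
    [-0.001,0,-0.008],
    [-0.001,0,-0.014],
    [-0.001,0,-0.019],
    [-0.001,0,-0.023],
    [-0.001,0,-0.027],
    [-0.001,0,-0.03],
    [-0.001,0,-0.032],
    [-0.001,0,-0.032],
  ],
  yaw=[0,0,0,0,0,0,0,0],
)

```text
time_s: 3.58
ee_pos: [515.6, 306.2, 72.5]
ee_rot: [180.0, 0.0, 0.1]
force: [-2.5, -1.2, 5.3]
gripper_width: 0.5
gripper_force: 2.7
```

Request:
send_rows(
  grip=[-1,-1,-1],
  xyz=[
    [0,0,-0.001],
    [0,0,-0.002],
    [0,0,-0.002],
  ],
  yaw=[0,0,0],
)

```text
time_s: 3.83
ee_pos: [515.8, 306.4, 72.2]
ee_rot: [-180.0, -0.0, 0.1]
force: [-4.4, -1.8, 14.7]
gripper_width: 0.3
gripper_force: 7.3
```

Request:
send_rows(
  grip=[-1,-1,-1,-1,-1,-1,-1,-1],
  xyz=[
    [0,0,0.01],
    [0,0,0.03],
    [0,0,0.04],
    [0,-0.03,0.04],
    [-0.001,-0.065,0.04],
    [-0.001,-0.1,0.04],
    [-0.001,-0.125,0.04],
    [-0.001,-0.133,0.04],
  ],
  yaw=[0,0,0,0,0,0,0,0],
)

```text
time_s: 4.5
ee_pos: [514.3, 170.2, 109.9]
ee_rot: [179.9, 0.0, -0.1]
force: [-0.3, 0.3, 0.4]
gripper_width: 0.0
gripper_force: 0.0
```

Request:
send_rows(
  grip=[-1,-1,-1,-1,-1],
  xyz=[
    [0,0,0],
    [0,0,0],
    [0,0,0],
    [0,0,0],
    [0,0,-0.005],
  ],
  yaw=[0,0,0,0,0],
)

```text
time_s: 4.92
ee_pos: [515.5, 174.7, 105.5]
ee_rot: [-180.0, -0.1, 0.2]
force: [0.1, -1.1, -1.3]
gripper_width: 0.2
gripper_force: 0.0
```

Request:
send_rows(
  grip=[-1,-1,-1,-1,-1,-1,-1,-1],
  xyz=[
    [-0.001,-0.001,-0.009],
    [-0.001,-0.001,-0.015],
    [-0.001,-0.001,-0.02],
    [-0.001,-0.001,-0.024],
    [-0.001,-0.001,-0.028],
    [-0.001,-0.001,-0.032],
    [-0.001,-0.001,-0.035],
    [-0.001,-0.001,-0.035],
  ],
  yaw=[0,0,0,0,0,0,0,0],
)

```text
time_s: 5.58
ee_pos: [513.7, 172.4, 72.2]
ee_rot: [-180.0, -0.0, 0.1]
force: [-5.2, -0.4, 15.8]
gripper_width: 0.6
gripper_force: 8.1
```

Request:
send_rows(
  grip=[-1,-1],
  xyz=[
    [0,0,0],
    [0,0,0],
  ],
  yaw=[0,0,0],
)

```text
schema error: expected 2 entries
```

Request:
send_rows(
  grip=[-1,-1,-1,-1,-1,-1,-1,-1],
  xyz=[
    [0,0,0.01],
    [0,0,0.03],
    [0,0,0.04],
    [0,-0.035,0.04],
    [-0.001,-0.07,0.04],
    [-0.002,-0.11,0.04],
    [-0.002,-0.145,0.04],
    [-0.002,-0.165,0.04],
  ],
  yaw=[0,0,0,0,0,0,0,0],
)

```text
time_s: 6.25
ee_pos: [511.6, 4.2, 110.0]
ee_rot: [179.9, -0.0, -0.0]
force: [0.1, 0.3, 0.7]
gripper_width: 0.2
gripper_force: 0.0
```

Request:
send_rows(
  grip=[-1,-1,-1,-1,-1,-1],
  xyz=[
    [0,-0.007,0],
    [0,-0.007,0],
    [0,-0.007,0],
    [0,-0.007,0],
    [0,-0.007,0],
    [0,-0.007,-0.005],
  ],
  yaw=[0,0,0,0,0,0],
)

```text
time_s: 6.75
ee_pos: [512.5, 1.4, 105.5]
ee_rot: [180.0, -0.1, 0.2]
force: [-0.2, 0.2, -0.3]
gripper_width: 0.3
gripper_force: 0.0
```

Request:
send_rows(
  grip=[-1,-1,-1,-1,-1,-1,-1,-1],
  xyz=[
    [-0.001,-0.001,-0.009],
    [-0.001,-0.001,-0.015],
    [-0.001,-0.001,-0.02],
    [-0.001,-0.001,-0.024],
    [-0.001,-0.001,-0.028],
    [-0.001,-0.001,-0.032],
    [-0.001,-0.001,-0.035],
    [-0.001,-0.001,-0.035],
  ],
  yaw=[0,0,0,0,0,0,0,0],
)

```text
time_s: 7.42
ee_pos: [510.9, -0.6, 72.2]
ee_rot: [-180.0, -0.0, 0.0]
force: [-6.3, 0.8, 16.9]
gripper_width: 0.4
gripper_force: 8.8
```

Request:
send_rows(
  grip=[-1,-1,-1,-1,-1,-1,-1,-1],
  xyz=[
    [0,0,0],
    [0,0,0.01],
    [0,0,0.03],
    [0,0,0.05],
    [-0.04,0,0.065],
    [-0.08,0,0.065],
    [-0.12,0,0.065],
    [-0.15,0,0.065],
  ],
  yaw=[0,0,0,0,0,0,0,0],
)

```text
time_s: 8.08
ee_pos: [357.6, -0.8, 134.7]
ee_rot: [180.0, 0.1, 0.1]
force: [-0.6, -0.1, -0.3]
gripper_width: 0.2
gripper_force: 0.0
```

Run:
```python
from h import *
g=eyes.grab_frame("side")
cv2.imwrite("pics/s2.png",cv2.resize(g["frame"][150:330,200:360],None,fx=3.3,fy=3.3,interpolation=cv2.INTER_CUBIC)[:,:,::-1])
g=eyes.grab_frame("top")
for r,c in lids(g)[0]: print(c.round(),np.round(r[0],1),np.round(r[1],1),round(r[2],1))
print(env.state()["ee_pos"])
```

```text
[405. 246.] [511.6  -0.6] [71.6 72.2] 9.1
[326. 244.] [514.6 173.9] [72.4 71.6] 88.3
[267. 242.] [516.9 308. ] [71.9 72.3] 11.9
[355.4756303   -0.74879313 134.43677361]
```

View pics/s2.png

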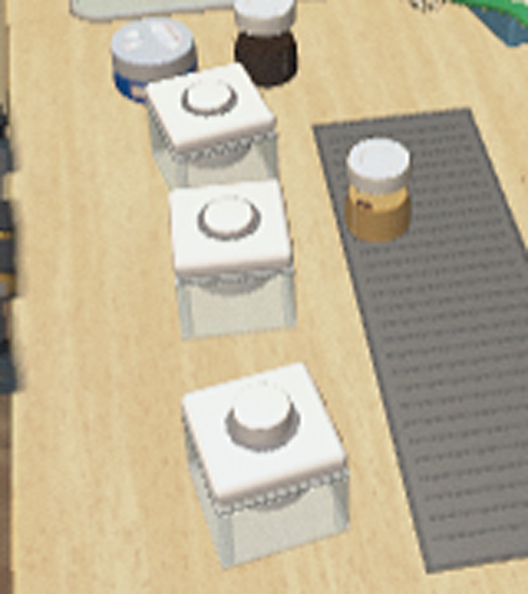

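Left and middle buttons, at (210,97) and (228,217) in the crop, sit low with only a thin rim, so they have latched. The right one at (262,405) stands up again, so it is worn. Only the right canister has to go to the mat; I'll push it flush along its own axis (yaw about 9°).

Request:
send_rows(
  grip=[-0.2,-0.2,-0.2,-0.2,-0.2,-0.2,-0.2,-0.2],
  xyz=[
    [0.02,-0.004,0],
    [0.045,-0.009,0],
    [0.06,-0.012,0],
    [0.07,-0.013,0],
    [0.07,-0.013,0],
    [0.07,-0.013,0],
    [0.07,-0.013,0],
    [0.07,-0.013,0],
  ],
  yaw=[3,6,9,9,9,9,9,9],
)

```text
time_s: 8.85
ee_pos: [429.7, -13.5, 134.8]
ee_rot: [-180.0, 0.1, 9.0]
force: [0.1, -0.2, 0.4]
gripper_width: 36.6
gripper_force: 0.0
```

Request:
send_rows(
  grip=[-0.2,-0.2,-0.2,-0.2,-0.2,-0.2,-0.2,-0.2],
  xyz=[
    [0,0,-0.025],
    [0,0,-0.05],
    [0,0,-0.07],
    [0,0,-0.085],
    [0,0,-0.095],
    [0,0,-0.105],
    [0,0,-0.11],
    [0,0,-0.11],
  ],
  yaw=[0,0,0,0,0,0,0,0],
)

```text
time_s: 9.52
ee_pos: [429.5, -13.5, 24.3]
ee_rot: [-180.0, 0.1, 9.1]
force: [0.1, 0.5, -0.2]
gripper_width: 36.5
gripper_force: 0.0
```

Request:
send_rows(
  grip=[-0.2,-0.2,-0.2,-0.2,-0.2,-0.2,-0.2,-0.2],
  xyz=[
    [0.008,0.001,0],
    [0.014,0.002,0],
    [0.019,0.003,0],
    [0.024,0.004,0],
    [0.029,0.005,0],
    [0.034,0.0055,0],
    [0.04,0.0065,0],
    [0.046,0.0075,0],
  ],
  yaw=[0,0,0,0,0,0,0,0],
)

```text
time_s: 10.18
ee_pos: [474.6, -6.2, 24.9]
ee_rot: [-180.0, 0.3, 9.1]
force: [-4.6, -1.0, 1.6]
gripper_width: 36.5
gripper_force: 2.5
```

Request:
send_rows(
  grip=[-0.2,-0.2,-0.2,-0.2,-0.2,-0.2,-0.2,-0.2],
  xyz=[
    [0.006,0.001,0],
    [0.013,0.002,0],
    [0.02,0.003,0],
    [0.027,0.0045,0],
    [0.034,0.0055,0],
    [0.041,0.0065,0],
    [0.048,0.0075,0],
    [0.054,0.0085,0],
  ],
  yaw=[0,0,0,0,0,0,0,0],
)

```text
time_s: 10.85
ee_pos: [531.7, 2.5, 24.8]
ee_rot: [180.0, -0.0, 9.1]
force: [-1.8, -0.3, -1.9]
gripper_width: 36.6
gripper_force: 1.1
```

Run:
```python
from h import *
g=eyes.grab_frame("side")
cv2.imwrite("pics/s3.png",cv2.resize(g["frame"][100:340,180:420],None,fx=2.4,fy=2.4,interpolation=cv2.INTER_CUBIC)[:,:,::-1])
g=eyes.grab_frame("top")
for r,c in lids(g)[0]: print(c.round(),np.round(r[0],1),np.round(r[1],1),round(r[2],1))
print(env.state()["ee_pos"],env.state()["force"])
```

```text
[327. 244.] [514.5 173.8] [71.9 71.4] 88.3
[267. 242.] [516.7 307.9] [71.5 72.1] 11.9
[398. 207.] [598.4  13.1] [52.4 71.9] 9.4
[532.86901488   2.50037182  25.0661134 ] [1.03379866 1.20994834 0.27370994]
```

View pics/s3.png

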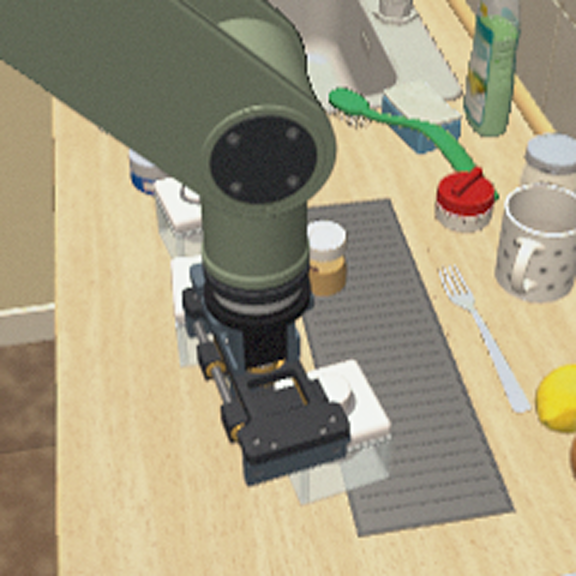

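The picture shows the right canister upright, flush against the fingers and half onto the mat at (340,430 in the crop). The lid's far edge puts its centre near x=589, which matches TCP + 55. About 71 mm remain.

Request:
send_rows(
  grip=[-0.2,-0.2,-0.2,-0.2,-0.2,-0.2,-0.2,-0.2],
  xyz=[
    [0.006,0.001,0],
    [0.012,0.002,0],
    [0.018,0.003,0],
    [0.024,0.004,0],
    [0.03,0.005,0],
    [0.036,0.006,0],
    [0.042,0.007,0],
    [0.047,0.0075,0],
  ],
  yaw=[0,0,0,0,0,0,0,0],
)

```text
time_s: 11.62
ee_pos: [578.5, 10.0, 24.9]
ee_rot: [180.0, -0.0, 9.1]
force: [-4.6, -0.2, 2.5]
gripper_width: 36.9
gripper_force: 2.3
```

Request:
send_rows(
  grip=[-0.2,-0.2,-0.2,-0.2,-0.2,-0.2,-0.2,-0.2],
  xyz=[
    [0.005,0.001,0],
    [0.01,0.0015,0],
    [0.014,0.002,0],
    [0.018,0.003,0],
    [0.021,0.0035,0],
    [0.024,0.004,0],
    [0.026,0.004,0],
    [0.026,0.004,0],
  ],
  yaw=[0,0,0,0,0,0,0,0],
)

```text
time_s: 12.28
ee_pos: [604.6, 14.0, 24.9]
ee_rot: [180.0, -0.1, 9.1]
force: [-1.3, 0.5, -0.3]
gripper_width: 36.8
gripper_force: 0.8
```

Request:
send_rows(
  grip=[-0.2,-0.2,-0.2,-0.2,-0.2,-0.2,-0.2,-0.2],
  xyz=[
    [-0.01,-0.0015,0],
    [-0.04,-0.006,0],
    [-0.08,-0.013,0.01],
    [-0.08,-0.013,0.05],
    [-0.1,-0.016,0.09],
    [-0.14,-0.022,0.11],
    [-0.18,-0.029,0.13],
    [-0.22,-0.035,0.13],
  ],
  yaw=[0,0,0,0,0,0,0,0],
)

```text
time_s: 12.95
ee_pos: [394.2, -20.4, 157.7]
ee_rot: [179.8, -0.6, 9.1]
force: [1.0, -0.3, 0.9]
gripper_width: 36.4
gripper_force: 0.0
```

Run:
```python
from h import *
g=eyes.grab_frame("side")
cv2.imwrite("pics/s4.png",cv2.resize(g["frame"][100:340,180:420],None,fx=2.4,fy=2.4,interpolation=cv2.INTER_CUBIC)[:,:,::-1])
g=eyes.grab_frame("top")
cv2.imwrite("pics/t4.png",cv2.resize(g["frame"][135:275,190:440],None,fx=3.2,fy=3.2,interpolation=cv2.INTER_CUBIC)[:,:,::-1])
for r,c in lids(g)[0]: print(c.round(),np.round(r[0],1),np.round(r[1],1),round(r[2],1))
print(env.state()["ee_pos"],env.state()["force"])
```

```text
[327. 244.] [514.5 173.8] [72.2 71.5] 88.4
[267. 242.] [516.9 308. ] [71.9 72.3] 11.9
[394. 180.] [660.2  23. ] [71.5 71.9] 9.3
[386.64288016 -20.31573095 155.21429799] [ 0.33243833 -0.59315246 -0.04515414]
```

View pics/s4.png

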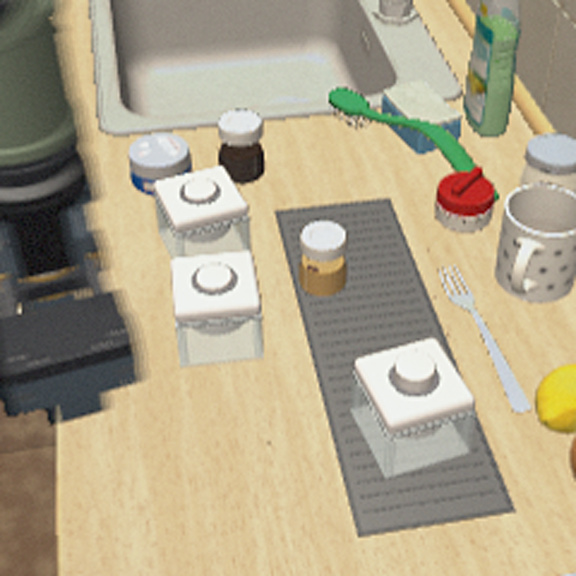

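View pics/t4.png

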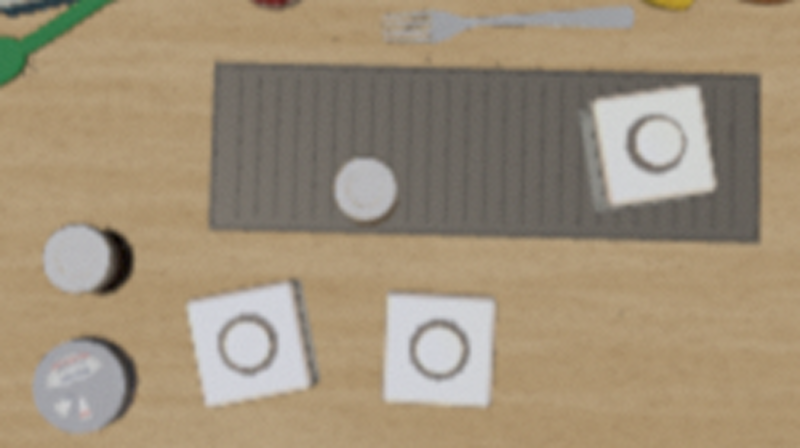

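Both views show the right canister upright and fully on the mat at (655,145 in the top crop), measured at (660, 23). The left and middle canisters are unmoved with their buttons down, and the jar at (365,190), the fork and the other things are untouched. I'll let the arm settle and hand in.

Request:
send_rows(
  grip=[-0.2,-0.2,-0.2,-0.2,-0.2,-0.2],
  xyz=[
    [0,0,0],
    [0,0,0],
    [0,0,0],
    [0,0,0],
    [0,0,0],
    [0,0,0],
  ],
  yaw=[0,0,0,0,0,0],
)

```text
time_s: 13.55
ee_pos: [391.8, -20.0, 153.9]
ee_rot: [-180.0, 0.0, 9.1]
force: [0.2, -0.9, -0.4]
gripper_width: 36.3
gripper_force: 0.0
```

```bash
python3 -c "
from workcell import env
print(env.job_done())"
```

```text
the job is handed in; nothing more can be done
None
```

I pressed all three lids from left to right: the left and middle buttons stayed down, so those canisters stand where they were; the right one sprang back, so I slid that canister upright on to the mat, and the job is handed in (no verdict was returned).

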